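# Load the fuller nail tin into the feeder

### The job

Two closed tins of shoe nails stand on the bench mat and one is much fuller. Lift first the blue-lidded tin clear of the mat and set it back down on the mat, then lift the orange-lidded tin, to feel which is heavier; set the heavier tin into the feeder chute and slide it gently inwards, pushing the yellow plate ahead of it until the plate is fully home against its stop, and leave the lighter tin standing upright on the mat. Never push on the plate harder than 25 N, set the tin down in the chute softly, topple nothing, and leave everything else where it is.

Things in the scene. Friction and masses are not known exactly. Their poses are not given: they have to be found in the camera images.
- blue_tin_mid (a point): closed aluminium-grey tin with a blue lid, 64 (its x) x 50 (its y) x 80 high, upright on the mat. The point is its centre, half-way up; z up, x along its length. Grasp it across the 50 mm width, in the upper half. One tin weighs about 0.26 to 0.34 kg and the other 0.65 to 0.78 kg, whichever the lid. The nails inside can shift by a few mm
- orange_tin_mid (a point): closed aluminium-grey tin with an orange lid, 64 (its x) x 50 (its y) x 80 high, upright on the mat. The point is its centre, half-way up; z up, x along its length. Grasp it across the 50 mm width, in the upper half. One tin weighs about 0.26 to 0.34 kg and the other 0.65 to 0.78 kg, whichever the lid. The nails inside can shift by a few mm
- mat: black rubber bench mat, fixed, 300 (x) x 360 (y) x 4 thick; origin at the centre of its underside, so its top is 4 above; tins and two bystanders stand on it
- chute: green loading chute of the nail feeder, fixed. Origin on the bench under the chute's centre, z up, x from its open mouth (x = -100) to the feeder housing (from x = 115, 60 high, 120 wide). Floor 6 above the bench; walls 56 apart inside (3 clear each side of a tin), 16 above the floor, with lips flaring outwards to 30 above the bench. Open above
- chute_set (a point): point on the chute's floor, 55 from its centre towards the mouth: set the tin in from above with its underside centre here (its centre 40 higher), its length along the chute; clear of the plate. Then slide it along the chute's +x. Home has the tin's centre anywhere from 78 to 118 beyond this point: the stop is set differently each time, hidden, and found only by feel
- plate (a joint): yellow plate across the chute (50 wide, 9 to 45 above the bench) that the tin pushes along the chute's +x: 0 = farthest out, 0.045 m = dead against the hidden stop (home); starts at 0 to 0.012, its face 65 to 117 beyond chute_set. Moving it takes about 5 N, plus 2 to 6 N for the tin rubbing on the floor; it stays where left. At the stop the force rises steeply
- polish: bystander: black polish tin with a pale lid, 72 across x 26 high, on the mat; origin under its centre
- heel: bystander: heel blank, black rubber with wood-brown top, 50 x 44 x 18, on the mat; origin under its centre
- hammer: bystander: hammer lying on the bench, 240 long
- brush: bystander: brush lying on the bench, 200 long
- glue: bystander: amber jar with red cap, 56 across x 110 high
- cup: bystander: blue cup, 72 across x 80 high
- screwdriver: bystander: screwdriver lying on the bench, 180 long

How it is judged:
By the outcome, as a careful person would: the job done as asked, in the order asked, and still so for the second after the job is handed in, with the robot touching nothing.
It also fails if it takes over 72 s, if anything falls off the work surface, if the arm or the gripper's body presses on something with over 40 N, if the wrist force passes 120 N, or if a joint passes its speed limit or range.

### The arm

A 7-joint arm with a two-finger parallel gripper is mounted at the origin on the work surface. World frame = base frame: x ahead of the robot, y to its left, z up, the work surface at z = 0. Lengths are in m, angles in rad, forces in N, time in s.
With the tool pointing down it reaches from about 0.4 to 0.85 m from the base axis. Payload 10.4 kg.
Tool frame: the origin (TCP) lies between the finger pads; the fingertips stand 14 mm ahead of it and the grasp point (between the pads) lies 5 mm behind it; z points along the fingers, y is the line along which they close (so a half turn about z gives the same grasp; the last joint's range is limited). The gripper opens to 87 mm and grips with 3 to 60 N. Pads are 19 mm wide; open, the fingers measure 117 mm over their backs; the gripper's body (75 mm by 190 mm) begins 51 mm behind the grasp point.
Start: joints at [1.233, 0.332, -0.065, 1.46, 0.022, 1.35, -0.088], TCP at [0.194, -0.594, 0.206] pointing down, gripper open.
Joint ranges: [-2.6, 2.6], [-0.5, 2.12], [-1.47, 1.34], [0.16, 2.42], [-1.27, 4.41], [0.06, 2.06], [-2.6, 2.6]. Speed limits (rad/s): [2.22, 2.22, 2.79, 2.79, 3.14, 3.14, 3.14].

### API

Orientations are given as a unit quaternion [x, y, z, w].
In Python, from bench import * gives the robot as it stands.
- The arm moves only by the tool drive_tool, never from a script. Its argument "deltas" is a list of rows, each a list of 7 numbers: the turn, a rotation vector about the tool's x, y, z in degrees, then the shift along the tool's x, y, z in m, then the closure, from -1 (fully open) to 1 (shut). A call has 1 to 12 rows; each row is the pose to reach, as a shift and turn from the pose commanded when the call began, along the tool's axes at that moment; what a row does not reach only later rows make up. A row lasts 1/10 s, in which the tool goes at most 50 mm and 8.59 degrees, less where a joint would pass 70% of its speed; a pose out of reach is approached as far as the arm can. A call with a gripper value outside its range is refused whole. The fingers move at their own pace and stop on an object; "squeeze" is the grip in N (left out, the last holds). Time passes only in rows, so rows that repeat a pose let the fingers close. It gives the time, the measured TCP pose, the force and the opening at its end, in the units of the state.
- read_state(): the state, without advancing time (a new reading comes with each control period).
- camera(name): name is "scene" or "side" or "wrist"; returns (picture, depth): 420x560x3 uint8, red, green, blue; 420x560 float32, m along the optical axis (not along the pixel's ray), 0 where there is no reading.
- camera_params(name): a dict with "K" (3x3 intrinsics, pixels), "k1" (the pictures are not rectified: a ray, as slopes to the right and down, at radius r is drawn at 1 + k1 r^2 times it, then the intrinsics apply), "R" (3x3) and "t" (3): a world point X has camera coordinates R X + t; the wrist camera has in their place "mount" (4x4, takes a point from camera to tool coordinates, whose origin is the TCP and whose axes are the flange's). Camera axes: x right, y down, z forward; pixel columns grow to the right and rows downward; lengths in m; the calibration is good to about 2 mm. A picture is of the moment at which its call begins: read the wrist's pose just before it. camera_params takes no time and is no camera call.
- close_job(): hands the job in, once; it reports no verdict.
Trained networks look in the newest picture that a camera, given by its name, has taken for a name from the list of things; names that differ only in an ending like _2 or _b are one class to them, and where a whole thing is asked for, a point or a joint stands for the part that bears it (a point fixed in the world has none). Each returns a list of dicts, best first, with "score" (0 to 1); they miss things now and then, are a little off and sometimes report something else, mostly with a low value. They report only what shows in the picture. A call takes as long as a camera call.
- outline_of(label, camera): "pixels" (420x560 bool, what is visible of it) and "location" ([column, row] as shares, 0 to 1, of the picture: columns of its width, rows of its height, amid what is visible of it).
- tip_of(label, camera): "location" ([column, row] as shares, 0 to 1, of the picture: columns of its width, rows of its height: a listed point, or the origin of a listed thing).
The state is a dict: "time": time; "joint_positions": joint angles; "joint_vel": joint speeds; "joint_torque": joint torques, N m; "ee_pos": TCP position; "eef_rot": TCP orientation; "ft_force": force on the tool from outside, world axes, zero at the start; "torque": the same for the moment, N m; "width": finger opening in m.
Only numpy, scipy, OpenCV 4.12 (cv2) and the standard library are available. Lean on these libraries where they do the work, as an engineer would, in place of code of your own. Each camera call takes 0.05 s, during which the arm holds its last target. There are 200 camera calls.

## Working session

There is one attempt and no reset: what is moved stays moved. The work goes in short steps, Python scripts to look and compute and a tool call to move; the robot and the scene stay as the last step left them, time stands still between calls to the robot, and variables do not carry over. Pictures are saved under pics/ and viewed, on a budget of 10 in all, crops included, one or two more only if the job needs it, and the job is handed in when it is done.

Besides the shell and the picture viewer there is one more tool, called after "Emit:" by a JSON object that holds its "op" and its "data". drive_tool: Moves the arm, as the interface text tells. Its arguments: {"type":"object","properties":{"deltas":{"type":"array"},"squeeze":{"type":"number"}},"required":["deltas"]}

```bash
mkdir -p pics; ls
cat > h.py <<'E'
from bench import *
import numpy as np, cv2
from scipy.spatial.transform import Rotation as Ro
def ray(name,uv):
    p=camera_params(name);K=np.array(p["K"]);d=(np.array(uv,float)-K[:2,2])/np.array([K[0,0],K[1,1]])
    u=d.copy()
    for _ in range(20): u=d/(1+p["k1"]*(u**2).sum(-1,keepdims=True))
    return np.concatenate([u,np.ones(u.shape[:-1]+(1,))],-1),p
def world(name,uv,depth,st=None):
    r,p=ray(name,uv);X=r*np.asarray(depth)[...,None]
    if "mount" in p:
        M=np.array(p["mount"]);X=X@M[:3,:3].T+M[:3,3]
        return Ro.from_quat(st["eef_rot"]).apply(X)+np.array(st["ee_pos"])
    return (X-np.array(p["t"]))@np.array(p["R"])
def cloud(name,mask,depth,st=None):
    v,u=np.nonzero(mask&(depth>0));return world(name,np.stack([u,v],-1),depth[v,u],st)
def save(n,im): cv2.imwrite("pics/"+n,im[:,:,::-1])
E
python3 - <<'E'
from h import *
s=read_state();print(s)
for n in["scene","side"]:
    im,d=camera(n);save(n+"0.png",im);np.save(n+"_d.npy",d)
    for l in["blue_tin_mid","orange_tin_mid","mat","chute","plate","polish","heel"]:
        o=outline_of(l,n)[:1]
        for q in o:
            P=cloud(n,q["pixels"],d)
            print(n,l,round(q["score"],2),np.round(q["location"],3),len(P),np.round(np.percentile(P,[2,50,98],axis=0),3).tolist() if len(P) else "")
    for l in["chute_set","chute","plate","mat"]:
        for q in tip_of(l,n)[:1]:print("tip",n,l,q["score"],q["location"])
E
```

```text
pics
{'time': 0.0, 'joint_positions': array([ 1.23339247,  0.33286095, -0.06469728,  1.4609902 ,  0.02158634,
        1.34989518, -0.08852077]), 'joint_vel': array([-2.22713896e-05,  2.30482309e-04, -3.40724249e-04, -4.79341001e-05,
        6.48437070e-04,  4.98330048e-04, -6.76491843e-04]), 'joint_torque': array([ 1.06090556e-03, -6.23249102e+01,  2.46177893e-02, -3.89881861e+01,
       -6.13690680e-02,  3.98660358e-02,  1.35459031e-04]), 'ee_pos': array([ 0.19337969, -0.59387552,  0.20533743]), 'eef_rot': array([ 9.87637947e-01,  1.56750610e-01, -1.42558663e-04, -7.15309557e-04]), 'ft_force': array([-0.1434937 , -0.52183783, -0.88897642]), 'torque': array([ 0.03062848, -0.02240032,  0.02843295]), 'width': 0.08690229984634902}
scene blue_tin_mid 0.71 [0.361 0.384] 643 [[0.477, -0.281, 0.008], [0.523, -0.244, 0.063], [0.546, -0.229, 0.088]]
scene orange_tin_mid 0.58 [0.432 0.449] 749 [[0.493, -0.104, 0.009], [0.534, -0.062, 0.064], [0.554, -0.054, 0.087]]
scene mat 0.67 [0.392 0.448] 5149 [[0.38, -0.342, 0.001], [0.56, -0.141, 0.005], [0.67, -0.0, 0.008]]
scene chute 0.66 [0.532 0.656] 3939 [[0.46, 0.169, 0.002], [0.645, 0.236, 0.035], [0.799, 0.311, 0.066]]
scene plate 0.49 [0.539 0.643] 286 [[0.563, 0.212, 0.006], [0.596, 0.24, 0.035], [0.642, 0.26, 0.047]]
scene polish 0.94 [0.352 0.479] 439 [[0.588, -0.187, 0.005], [0.637, -0.143, 0.029], [0.666, -0.117, 0.033]]
scene heel 0.6 [0.447 0.392] 169 [[0.383, -0.183, 0.009], [0.411, -0.157, 0.022], [0.434, -0.139, 0.027]]
tip scene chute_set 0.97 [0.5793, 0.586]
tip scene chute 0.68 [0.5625, 0.6226]Traceback (most recent call last):
  File "<stdin>", line 11, in <module>
ValueError: it knows: blue_tin_mid, brush, chute, chute_set, cup, glue, hammer, heel, mat, orange_tin_mid, polish, screwdriver
```

Run:
```python
from h import *
def rect(P,lo,hi):
    Q=P[(P[:,2]>lo)&(P[:,2]<hi)][:,:2]
    c,wh,a=cv2.minAreaRect((Q*1000).astype(np.float32));return len(Q),np.round(c,1),np.round(wh,1),round(a,1)
for n in["scene","side"]:
    im,d=camera(n);save(n+"1.png",im)
    for l in["blue_tin_mid","orange_tin_mid","mat","chute","plate","glue","cup","hammer","brush","screwdriver"]:
        for q in outline_of(l,n)[:1]:
            P=cloud(n,q["pixels"],d)
            print(n,l,round(q["score"],2),np.round(np.array(q["location"])*[560,420]),np.round(np.percentile(P,[2,50,98],axis=0),3).tolist())
            if "tin" in l: print(rect(P,.078,.095))
            if l=="plate":print(rect(P,.036,.055))
            if l=="mat":print(rect(P,.0,.01))
    for l,z in[("chute_set",.006),("chute",0),("blue_tin_mid",.044),("orange_tin_mid",.044)]:
        for q in tip_of(l,n)[:1]:
            uv=np.array(q["location"])*[560,420];r,p=ray(n,uv);R=np.array(p["R"]);o=-R.T@np.array(p["t"]);dr=R.T@r
            print("tip",n,l,q["score"],np.round(uv),np.round(o+dr*(z-o[2])/dr[2],4))
```

```text
scene blue_tin_mid 0.63 [204. 161.] [[0.476, -0.281, 0.008], [0.523, -0.245, 0.061], [0.546, -0.229, 0.087]]
(223, array([ 509.7, -259.1]), array([66. , 50.2]), 14.3)
scene orange_tin_mid 0.89 [242. 188.] [[0.489, -0.106, 0.005], [0.533, -0.063, 0.061], [0.554, -0.054, 0.088]]
(286, array([521.6, -80. ]), array([51.5, 63.8]), 89.1)
scene mat 0.72 [219. 188.] [[0.382, -0.343, 0.001], [0.561, -0.142, 0.005], [0.671, 0.0, 0.008]]
(5163, array([ 524.3, -176.7]), array([302. , 362.8]), 2.8)
scene chute 0.61 [297. 278.] [[0.462, 0.182, 0.003], [0.662, 0.237, 0.037], [0.799, 0.311, 0.066]]
scene plate 0.83 [301. 269.] [[0.588, 0.213, 0.008], [0.597, 0.24, 0.035], [0.647, 0.259, 0.048]]
(120, array([613.6, 231.6]), array([45.8, 65.1]), 77.8)
scene glue 0.96 [245. 128.] [[0.276, -0.309, 0.009], [0.307, -0.279, 0.07], [0.321, -0.266, 0.113]]
scene hammer 0.79 [376. 317.] [[0.458, 0.414, -0.002], [0.593, 0.449, 0.022], [0.689, 0.477, 0.027]]
scene brush 0.63 [177. 245.] [[0.759, -0.159, 0.001], [0.779, -0.042, 0.017], [0.798, 0.025, 0.023]]
scene screwdriver 0.54 [335. 202.] [[0.346, 0.097, 0.0
[... 1077 characters left out ...]
, 0.008], [0.299, -0.31, 0.084], [0.318, -0.276, 0.111]]
side cup 0.9 [211. 153.] [[0.329, 0.361, 0.001], [0.362, 0.374, 0.056], [0.392, 0.431, 0.081]]
side hammer 0.24 [147. 355.] [[0.271, -0.323, 0.009], [0.299, -0.31, 0.085], [0.318, -0.276, 0.111]]
side brush 0.68 [380. 264.] [[0.756, -0.175, 0.0], [0.772, -0.067, 0.018], [0.796, 0.019, 0.022]]
side screwdriver 0.79 [206. 215.] [[0.343, 0.095, 0.014], [0.355, 0.131, 0.024], [0.367, 0.179, 0.028]]
tip side chute_set 0.67 [258. 199.] [0.4933 0.2112 0.006 ]
tip side chute 0.85 [275. 193.] [0.5445 0.2456 0.    ]
tip side blue_tin_mid 0.76 [272. 342.] [ 0.5115 -0.2675  0.044 ]
tip side orange_tin_mid 0.58 [272. 265.] [ 0.5193 -0.0777  0.044 ]
```

View pics/scene0.png

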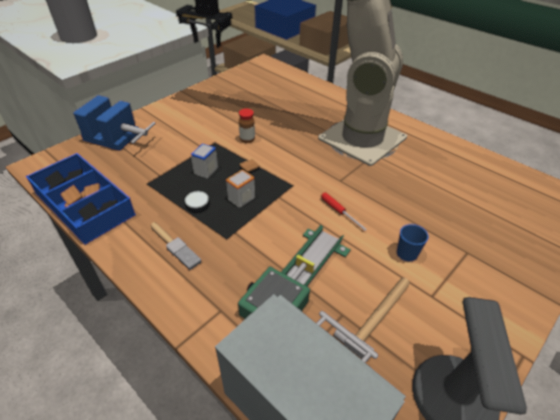

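```bash
cat >> h.py <<'E'
def to(x,y,z,yaw,s=None):
    s=s or read_state();R=Ro.from_quat(s["eef_rot"]);T=Ro.from_euler('z',yaw,degrees=True)*Ro.from_quat([1,0,0,0])
    rv=(R.inv()*T).as_rotvec(degrees=True)
    sh=R.inv().apply(np.array([x,y,z])-s["ee_pos"]);print("turn",np.round(rv,2),"shift",np.round(sh,4))
E
python3 - <<'E'
from h import *
print(camera_params("wrist"))
to(.51,-.26,.24,15)
E
```

```text
{'K': array([[293.61921783,   0.        , 276.15186484],
       [  0.        , 293.61921783, 211.57154255],
       [  0.        ,   0.        ,   1.        ]]), 'k1': -0.04452614498304369, 'mount': array([[ 3.64242451e-04, -9.61174424e-01, -2.75941288e-01,
         7.63971382e-02],
       [ 9.99999704e-01,  5.36997937e-04, -5.50502397e-04,
        -5.24996603e-04],
       [ 6.77308726e-04, -2.75941006e-01,  9.61174335e-01,
        -1.76049808e-01],
       [ 0.00000000e+00,  0.00000000e+00,  0.00000000e+00,
         1.00000000e+00]])}
turn [ 0.01 -0.    3.04] shift [ 0.4044 -0.2199 -0.0338]
```

Emit:
{"op": "drive_tool", "data": {"deltas": [[0,0,0.3,0.036,-0.019,-0.003,-1],[0,0,0.6,0.073,-0.04,-0.007,-1],[0,0,0.9,0.11,-0.06,-0.01,-1],[0,0,1.2,0.147,-0.08,-0.013,-1],[0,0,1.5,0.184,-0.1,-0.016,-1],[0,0,1.8,0.221,-0.12,-0.019,-1],[0,0,2.1,0.258,-0.14,-0.022,-1],[0,0,2.4,0.295,-0.16,-0.025,-1],[0,0,2.7,0.332,-0.18,-0.028,-1],[0,0,3,0.369,-0.2,-0.031,-1],[0,0,3,0.404,-0.22,-0.034,-1],[0,0,3,0.404,-0.22,-0.034,-1]]}}

```text
time: 3.2
ee_pos: [0.5134, -0.2539, 0.2406]
eef_rot: [0.991, 0.135, 0.001, -0.001]
ft_force: [-0.7, 1.0, -0.9]
width: 0.0872
```

```bash
cat >> h.py <<'E'
def rect(P,lo,hi):
    Q=P[(P[:,2]>lo)&(P[:,2]<hi)][:,:2]
    if len(Q)<5:return len(Q)
    m=np.median(Q,0);Q=Q[np.linalg.norm(Q-m,axis=1)<.06]
    c,wh,a=cv2.minAreaRect((Q*1000).astype(np.float32))
    return len(Q),np.round(c,1),np.round(wh,1),round(a,1)
def look(n,labels,name="wrist"):
    s=read_state();im,d=camera(name);save(n,im);np.save("pics/"+n+".npy",d)
    print(s["time"],np.round(s["ee_pos"],4),np.round(Ro.from_quat(s["eef_rot"]).as_euler('xyz',degrees=True),1),s["width"],np.round(s["ft_force"],1))
    for l in labels:
        for q in outline_of(l,name)[:1]:
            P=cloud(name,q["pixels"],d,s);print(l,round(q["score"],2),np.round(np.array(q["location"])*[560,420]),np.round(np.percentile(P,[2,50,98],axis=0),3).tolist(),rect(P,.076,.095))
    return s,im,d
E
python3 - <<'E'
from h import *
look("w1.png",["blue_tin_mid","orange_tin_mid","polish","heel"])
E
```

```text
3.2 [ 0.5134 -0.2539  0.2406] [-179.9   -0.2   15.5] 0.08718674451889855 [-0.7  1.  -0.9]
blue_tin_mid 0.86 [278. 193.] [[0.48, -0.285, 0.018], [0.516, -0.257, 0.082], [0.546, -0.23, 0.084]] (2234, array([ 510.7, -258.5]), array([63.6, 49.5]), 16.6)
orange_tin_mid 0.78 [146. 150.] [[0.491, -0.104, 0.009], [0.524, -0.089, 0.081], [0.553, -0.056, 0.084]] (2458, array([520.8, -78.5]), array([50.3, 64.9]), 89.6)
polish 0.89 [224.  73.] [[0.6, -0.183, 0.01], [0.632, -0.152, 0.027], [0.661, -0.121, 0.029]] 0
heel 0.93 [197. 232.] [[0.388, -0.185, 0.007], [0.416, -0.162, 0.019], [0.432, -0.139, 0.021]] 0
```

View pics/w1.png

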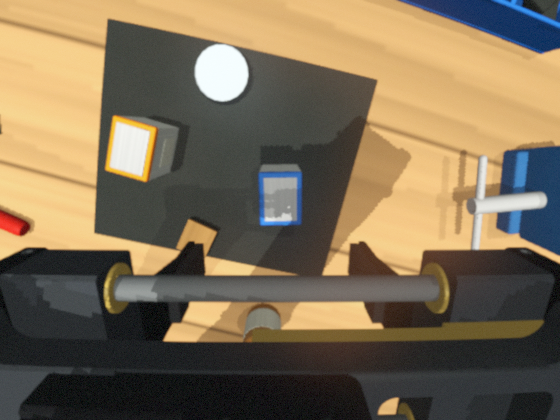

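Run:
```python
from h import *
to(.511,-.259,.060,16)
```

```text
turn [ 0.02  0.03 -1.09] shift [ 0.003  -0.0018  0.1801]
```

Emit:
{"op": "drive_tool", "data": {"deltas": [[0,0,-1,0.003,-0.002,0.02,-1],[0,0,-1,0.003,-0.002,0.06,-1],[0,0,-1,0.003,-0.002,0.1,-1],[0,0,-1,0.003,-0.002,0.135,-1],[0,0,-1,0.003,-0.002,0.165,-1],[0,0,-1,0.003,-0.002,0.18,-1],[0,0,-1,0.003,-0.002,0.18,0],[0,0,-1,0.003,-0.002,0.18,1],[0,0,-1,0.003,-0.002,0.18,1],[0,0,-1,0.003,-0.002,0.18,1],[0,0,-1,0.003,-0.002,0.18,1]], "squeeze": 30}}

```text
time: 4.55
ee_pos: [0.5125, -0.2576, 0.0611]
eef_rot: [0.99, 0.139, 0.001, 0.001]
ft_force: [-0.8, -1.0, 0.1]
width: 0.0543
```

Run:
```python
from h import *
s=read_state();print({k:np.round(s[k],4) for k in("time","ee_pos","width","ft_force","torque")})
```

```text
{'time': np.float64(4.55), 'ee_pos': array([ 0.5125, -0.2576,  0.0611]), 'width': np.float64(0.0543), 'ft_force': array([-0.7588, -1.0054,  0.0581]), 'torque': array([ 0.0074,  0.0209, -0.0029])}
```

Close fully, lift 50 mm, hold to weigh.

Emit:
{"op": "drive_tool", "data": {"deltas": [[0,0,0,0,0,0,1],[0,0,0,0,0,0,1],[0,0,0,0,0,0,1],[0,0,0,0,0,-0.01,1],[0,0,0,0,0,-0.025,1],[0,0,0,0,0,-0.04,1],[0,0,0,0,0,-0.05,1],[0,0,0,0,0,-0.05,1],[0,0,0,0,0,-0.05,1],[0,0,0,0,0,-0.05,1],[0,0,0,0,0,-0.05,1],[0,0,0,0,0,-0.05,1]]}}

```text
time: 5.75
ee_pos: [0.5117, -0.2572, 0.1097]
eef_rot: [0.99, 0.14, -0.0, -0.0]
ft_force: [-0.2, -0.1, -2.8]
width: 0.0496
```

Run:
```python
from h import *
s=read_state();print({k:np.round(s[k],4) for k in("time","ee_pos","width","ft_force","torque")})
```

```text
{'time': np.float64(5.75), 'ee_pos': array([ 0.5117, -0.2572,  0.1097]), 'width': np.float64(0.0496), 'ft_force': array([-0.2302, -0.0572, -2.7713]), 'torque': array([ 0.0194, -0.0398,  0.0532])}
```

Emit:
{"op": "drive_tool", "data": {"deltas": [[0,0,0,0,0,0.015,1],[0,0,0,0,0,0.03,1],[0,0,0,0,0,0.041,1],[0,0,0,0,0,0.046,1],[0,0,0,0,0,0.048,1],[0,0,0,0,0,0.05,1],[0,0,0,0,0,0.05,1],[0,0,0,0,0,0.05,1]]}}

```text
time: 6.55
ee_pos: [0.5124, -0.2574, 0.0608]
eef_rot: [0.99, 0.139, 0.0, 0.0]
ft_force: [-0.7, 1.1, 1.6]
width: 0.049
```

Emit:
{"op": "drive_tool", "data": {"deltas": [[0,0,0,0,0,0,-1],[0,0,0,0,0,0,-1],[0,0,0,0,0,0,-1],[0,0,0,0,0,0,-1],[0,0,0,0,0,0,-1],[0,0,0,0,0,-0.02,-1],[0,0,0,0,0,-0.05,-1],[0,0,0,0,0,-0.09,-1],[0,0,0,0,0,-0.12,-1],[0,0,0,0,0,-0.14,-1],[0,0,0,0,0,-0.14,-1]]}}

```text
time: 7.65
ee_pos: [0.5135, -0.2578, 0.2035]
eef_rot: [0.99, 0.139, 0.002, 0.002]
ft_force: [0.4, -0.8, -1.0]
width: 0.0873
```

Run:
```python
from h import *
look("w2.png",["blue_tin_mid","orange_tin_mid"]);to(.521,-.079,.2,-.5)
```

```text
7.65 [ 0.5135 -0.2578  0.2035] [179.8  -0.2  16. ] 0.08729089238353269 [ 0.4 -0.8 -1. ]
blue_tin_mid 0.63 [275. 201.] [[0.48, -0.285, 0.016], [0.517, -0.257, 0.082], [0.546, -0.23, 0.083]] (2758, array([ 510.8, -258.4]), array([63.4, 50. ]), 16.4)
orange_tin_mid 0.7 [122. 148.] [[0.491, -0.104, 0.006], [0.525, -0.09, 0.081], [0.553, -0.055, 0.083]] (3168, array([520.7, -78.2]), array([51.3, 65. ]), 89.0)
turn [-0.04  0.06 16.54] shift [ 0.0583 -0.1686 -0.0008]
```

Emit:
{"op": "drive_tool", "data": {"deltas": [[0,0,4,0.012,-0.035,0,-1],[0,0,8,0.024,-0.07,0,-1],[0,0,12,0.036,-0.105,0,-1],[0,0,16.5,0.048,-0.14,0,-1],[0,0,16.5,0.058,-0.168,0,-1],[0,0,16.5,0.058,-0.168,0,-1],[0,0,16.5,0.058,-0.168,0,-1]]}}

```text
time: 8.5
ee_pos: [0.5207, -0.0796, 0.1991]
eef_rot: [1.0, -0.003, -0.001, -0.0]
ft_force: [-0.1, 0.3, -0.5]
width: 0.0869
```

Run:
```python
from h import *
look("w3.png",["orange_tin_mid"]);to(.521,-.079,.06,-.5)
```

```text
8.5 [ 0.5207 -0.0796  0.1991] [ 1.8e+02  1.0e-01 -4.0e-01] 0.0869286432372451 [-0.1  0.3 -0.5]
orange_tin_mid 0.76 [277. 198.] [[0.491, -0.102, 0.02], [0.527, -0.078, 0.082], [0.553, -0.054, 0.083]] (2892, array([520.9, -78.2]), array([49.8, 64.3]), 88.6)
turn [ 0.01  0.07 -0.05] shift [ 0.0003 -0.0022  0.1393]
```

Emit:
{"op": "drive_tool", "data": {"deltas": [[0,0,0.8,0,-0.001,0.03,-1],[0,0,0.8,0,-0.001,0.07,-1],[0,0,0.8,0,-0.001,0.105,-1],[0,0,0.8,0,-0.001,0.13,-1],[0,0,0.8,0,-0.001,0.139,-1],[0,0,0.8,0,-0.001,0.139,0],[0,0,0.8,0,-0.001,0.139,1],[0,0,0.8,0,-0.001,0.139,1],[0,0,0.8,0,-0.001,0.139,1],[0,0,0.8,0,-0.001,0.139,1],[0,0,0.8,0,-0.001,0.139,1],[0,0,0.8,0,-0.001,0.139,1]], "squeeze": 45}}

```text
time: 9.8
ee_pos: [0.5216, -0.0788, 0.0616]
eef_rot: [1.0, -0.011, 0.0, 0.0]
ft_force: [-0.9, 0.6, 4.0]
width: 0.0493
```

Emit:
{"op": "drive_tool", "data": {"deltas": [[0,0,0,0,0,0,1],[0,0,0,0,0,0,1],[0,0,0,0,0,-0.01,1],[0,0,0,0,0,-0.03,1],[0,0,0,0,0,-0.05,1],[0,0,0,0,0,-0.07,1],[0,0,0,0,0,-0.09,1],[0,0,0,0,0,-0.1,1],[0,0,0,0,0,-0.1,1],[0,0,0,0,0,-0.1,1],[0,0,0,0,0,-0.1,1]]}}

```text
time: 10.9
ee_pos: [0.5204, -0.0788, 0.1598]
eef_rot: [1.0, -0.011, -0.001, -0.0]
ft_force: [0.1, 0.3, -7.5]
width: 0.0493
```

Run:
```python
from h import *
s,im,d=look("w4.png",["orange_tin_mid","chute"])
for l in["chute","plate"]:
  for n in["scene","side"]:
    im,d=camera(n)
    for q in outline_of(l,n)[:1]:
        P=cloud(n,q["pixels"],d)
        h=P[:,2];A=P[(h>.05)&(h<.068)] if l=="chute" else P[h>.038]
        print(l,n,cv2.minAreaRect((A[:,:2]*1000).astype(np.float32)))
        if l=="chute":
            B=P[(h>.024)&(h<.034)];print(" lips",cv2.minAreaRect((B[:,:2]*1000).astype(np.float32)))
```

```text
10.9 [ 0.5204 -0.0788  0.1598] [-1.8e+02  1.0e-01 -1.3e+00] 0.049298088604161114 [ 0.1  0.3 -7.5]
orange_tin_mid 0.63 [279. 236.] [[0.49, -0.102, 0.11], [0.538, -0.078, 0.18], [0.552, -0.055, 0.181]] 0
chute 0.72 [ 20. 188.] [[0.462, 0.156, -0.001], [0.537, 0.207, 0.006], [0.715, 0.252, 0.028]] 0
chute scene ((728.935791015625, 256.94537353515625), (131.85647583007812, 121.4453125), 8.652081489562988)
 lips ((627.8399658203125, 246.61407470703125), (344.8050231933594, 127.13313293457031), 2.2174530029296875)
chute side ((727.294677734375, 253.3813934326172), (130.14834594726562, 124.30228424072266), 11.452241897583008)
 lips ((630.6866455078125, 239.34547424316406), (361.5573425292969, 117.50188446044922), 1.5679577589035034)
plate scene ((612.0603637695312, 230.75050354003906), (45.26538848876953, 62.95907211303711), 76.48300170898438)
```

Run:
```python
from h import *
to(.52,.10,.24,10)
```

```text
turn [  0.    -0.   -11.26] shift [-0.0052 -0.1788 -0.0789]
```

Emit:
{"op": "drive_tool", "data": {"deltas": [[0,0,-1,0,-0.015,-0.01,1],[0,0,-3,-0.001,-0.045,-0.03,1],[0,0,-5,-0.002,-0.08,-0.05,1],[0,0,-8,-0.003,-0.12,-0.07,1],[0,0,-10,-0.004,-0.15,-0.079,1],[0,0,-11.2,-0.005,-0.17,-0.079,1],[0,0,-11.2,-0.005,-0.179,-0.079,1],[0,0,-11.2,-0.005,-0.179,-0.079,1],[0,0,-11.2,-0.005,-0.179,-0.079,1],[0,0,-11.2,-0.005,-0.179,-0.079,1]]}}

```text
time: 12.45
ee_pos: [0.5203, 0.0983, 0.2395]
eef_rot: [0.996, 0.085, -0.001, 0.0]
ft_force: [0.2, -0.5, -6.4]
width: 0.0492
```

Run:
```python
from h import *
s,im,d=look("w5.png",["orange_tin_mid","chute","plate"])
for l in["chute_set","chute"]:
    z=.006 if l=="chute_set" else 0
    for q in tip_of(l,"wrist")[:1]:
        uv=np.array(q["location"])*[560,420];a=world("wrist",uv,.1,s);b=world("wrist",uv,.5,s)
        print(l,q["score"],np.round(uv,1),np.round(a+(b-a)*(z-a[2])/(b[2]-a[2]),4))
```

```text
12.45 [0.5203 0.0983 0.2395] [1.8e+02 1.0e-01 9.8e+00] 0.049152012794876875 [ 0.2 -0.5 -6.4]
orange_tin_mid 0.65 [278. 234.] [[0.489, 0.077, 0.19], [0.538, 0.101, 0.259], [0.555, 0.126, 0.261]] 0
chute 0.94 [178.  90.] [[0.459, 0.173, 0.002], [0.622, 0.238, 0.024], [0.708, 0.3, 0.063]] 0
plate 0.69 [179.  97.] [[0.587, 0.213, 0.021], [0.612, 0.241, 0.033], [0.663, 0.258, 0.044]] 0
chute_set 0.89 [191.9 182.8] [0.5008 0.2168 0.006 ]
chute 0.8 [186.6 145.5] [0.5506 0.2307 0.    ]
```

View pics/w5.png

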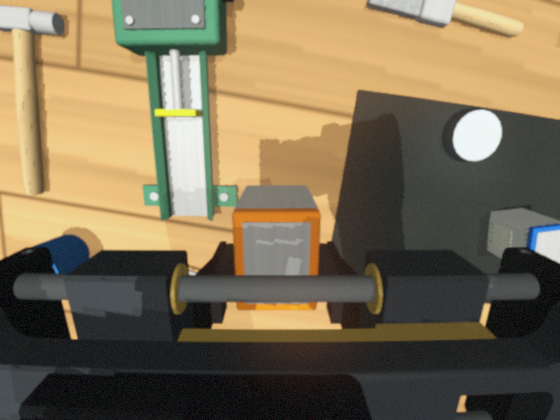

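```bash
cat > fit.py <<'E'
from h import *
def fit(png,s,o0,yaw0):
    im=cv2.imread("pics/"+png);d=np.load("pics/"+png+".npy")
    hsv=cv2.cvtColor(im,cv2.COLOR_BGR2HSV)
    g=(hsv[...,0]>50)&(hsv[...,0]<90)&(hsv[...,1]>90)
    P=cloud("wrist",g,d,s)
    a=np.radians(yaw0);ax=np.array([np.cos(a),np.sin(a)]);n=np.array([-ax[1],ax[0]])
    L=(P[:,:2]-o0)@ax;W=(P[:,:2]-o0)@n
    k=(abs(W)<.06)&(L>-.1)&(L<.2)
    L,W,Z=L[k],W[k],P[k,2]
    for lo in np.arange(-.06,.16,.02):
        r=[]
        for sg in(-1,1):
            m=(L>lo)&(L<lo+.02)&(W*sg>.015)&(W*sg<.05)
            r.append((m.sum(),np.round(np.percentile(W[m],[3,50,97])*1000,1).tolist(),np.round(np.percentile(Z[m],[10,50,95])*1000).tolist()) if m.sum()>3 else 0)
        print(round(lo,2),r)
    print("mouth min L",[round(np.percentile(L[(W*sg>.028)&(W*sg<.04)&(Z>.015)],1)*1000,1) for sg in(-1,1)])
E
python3 - <<'E'
from fit import *
s=read_state()
fit("w5.png",s,np.array([.5,.217]),10)
d=np.load("pics/w5.png.npy");q=None
im=cv2.imread("pics/w5.png");h=cv2.cvtColor(im,cv2.COLOR_BGR2HSV)
y=(h[...,0]>22)&(h[...,0]<35)&(h[...,1]>180);y[200:]=False
P=cloud("wrist",y,d,s);print("plate",len(P),np.round(np.percentile(P,[5,50,95],axis=0),4).tolist())
p=P[P[:,2]>.035][:,:2];print(cv2.minAreaRect((p*1000).astype(np.float32)))
E
```

```text
-0.06 [0, (np.int64(30), [35.0, 38.0, 41.2], [19.0, 24.0, 28.0])]
-0.04 [(np.int64(21), [-49.1, -28.5, -24.4], [6.0, 25.0, 29.0]), (np.int64(115), [35.0, 38.2, 42.2], [19.0, 24.0, 28.0])]
-0.02 [(np.int64(7), [-39.9, -27.2, -25.3], [6.0, 26.0, 27.0]), (np.int64(126), [34.8, 37.8, 41.9], [18.0, 24.0, 29.0])]
0.0 [(np.int64(171), [-40.2, -39.4, -38.4], [328.0, 333.0, 343.0]), (np.int64(123), [34.6, 37.4, 40.7], [19.0, 25.0, 29.0])]
0.02 [(np.int64(198), [-40.3, -39.3, -37.9], [330.0, 341.0, 345.0]), (np.int64(127), [33.3, 36.8, 40.5], [21.0, 24.0, 29.0])]
0.04 [0, (np.int64(133), [33.2, 36.6, 40.3], [21.0, 25.0, 29.0])]
0.06 [0, (np.int64(129), [33.2, 36.5, 40.1], [21.0, 24.0, 29.0])]
0.08 [0, (np.int64(75), [33.1, 37.2, 40.0], [21.0, 25.0, 28.0])]
0.1 [0, (np.int64(126), [33.2, 36.2, 39.8], [21.0, 25.0, 29.0])]
0.12 [(np.int64(23), [-31.1, -29.4, -26.3], [25.0, 28.0, 30.0]), (np.int64(155), [32.1, 35.8, 39.8], [21.0, 25.0, 29.0])]
0.14 [(np.int64(68), [-31.8, -29.2, -25.8], [24.0, 27.0, 30.0]), (np.int64(161), [32.1, 35.4, 39.5], [20.0, 24.0, 28.0])]
mouth min L [np.float64(3.0), np.float64(-41.7)]
plate 89 [[0.5867, 0.2342, 0.0418], [0.5897, 0.252, 0.0431], [0.5936, 0.2605, 0.0446]]
((647.686767578125, 211.59158325195312), (41.06364440917969, 151.83108520507812), 64.12542724609375)
```

Run:
```python
from h import *
to(.433,.2124,.22,9)
```

```text
turn [0.01 0.   0.9 ] shift [-0.0666 -0.1259  0.0201]
```

Emit:
{"op": "drive_tool", "data": {"deltas": [[0,0,0.3,-0.01,-0.015,0.004,1],[0,0,0.6,-0.024,-0.045,0.009,1],[0,0,0.9,-0.042,-0.08,0.014,1],[0,0,0.9,-0.058,-0.11,0.018,1],[0,0,0.9,-0.067,-0.126,0.02,1],[0,0,0.9,-0.067,-0.126,0.02,1],[0,0,0.9,-0.067,-0.126,0.02,1],[0,0,0.9,-0.067,-0.126,0.02,1],[0,0,0.9,-0.067,-0.126,0.02,1]]}}

```text
time: 13.65
ee_pos: [0.433, 0.2121, 0.2201]
eef_rot: [0.997, 0.078, 0.0, 0.0]
ft_force: [-0.1, 0.2, -7.0]
width: 0.0493
```

```bash
sed -i 's/>90)$/>60)/' fit.py
python3 - <<'E'
from fit import *
s,im,d=look("w6.png",["orange_tin_mid","chute","plate"])
for l in["chute_set","chute"]:
    z=.006 if l=="chute_set" else 0
    for q in tip_of(l,"wrist")[:1]:
        uv=np.array(q["location"])*[560,420];a=world("wrist",uv,.1,s);b=world("wrist",uv,.5,s)
        print(l,q["score"],np.round(uv,1),np.round(a+(b-a)*(z-a[2])/(b[2]-a[2]),4))
fit("w6.png",s,np.array([.502,.2234]),9)
E
```

```text
13.65 [0.433  0.2121 0.2201] [180.   -0.    8.9] 0.04934880619579693 [-0.1  0.2 -7. ]
orange_tin_mid 0.78 [279. 237.] [[0.402, 0.19, 0.17], [0.451, 0.215, 0.24], [0.467, 0.239, 0.242]] 0
chute 0.75 [276.  91.] [[0.457, 0.166, 0.002], [0.552, 0.232, 0.004], [0.647, 0.277, 0.042]] 0
plate 0.86 [279.  46.] [[0.586, 0.216, 0.013], [0.595, 0.241, 0.033], [0.641, 0.259, 0.044]] 0
chute_set 0.87 [277.  138.8] [0.4945 0.2216 0.006 ]
chute 0.73 [278.   92.8] [0.5507 0.2292 0.    ]
-0.06 [(np.int64(43), [-41.9, -31.4, -15.4], [23.0, 341.0, 357.0]), (np.int64(928), [16.1, 31.9, 48.0], [342.0, 351.0, 356.0])]
-0.04 [(np.int64(77), [-49.4, -42.5, -31.0], [5.0, 6.0, 28.0]), (np.int64(155), [29.5, 40.0, 49.3], [5.0, 24.0, 325.0])]
-0.02 [(np.int64(94), [-49.1, -37.5, -30.4], [5.0, 20.0, 28.0]), (np.int64(133), [29.2, 38.4, 48.6], [5.0, 7.0, 28.0])]
0.0 [(np.int64(99), [-35.7, -33.3, -30.0], [21.0, 24.0, 29.0]), (np.int64(58), [28.7, 32.1, 34.3], [23.0, 26.0, 29.0])]
0.02 [(np.int64(95), [-35.2, -32.7, -29.6], [22.0, 25.0, 29.0]), (np.int64(53), [28.9, 32.8, 34.9], [23.0, 27.0, 29.0])]
0.04 [(np.int64(100), [-35.7, -32.6, -30.2], [23.0, 25.0, 28.0]), (np.int64(79), [29.0, 32.2, 34.6], [23.0, 26.0, 29.0])]
0.06 [(np.int64(114), [-35.6, -33.0, -29.9], [22.0, 26.0, 29.0]), (np.int64(112), [28.7, 31.9, 35.2], [23.0, 26.0, 29.0])]
0.08 [(np.int64(122), [-36.1, -32.8, -29.6], [22.0, 26.0, 28.0]), (np.int64(129), [28.2, 31.6, 34.8], [22.0, 25.0, 29.0])]
0.1 [(np.int64(147), [-36.8, -32.6, -29.2], [22.0, 26.0, 29.0]), (np.int64(135), [28.1, 31.2, 34.5], [21.0, 25.0, 29.0])]
0.12 [(np.int64(152), [-36.4, -32.6, -29.0], [21.0, 25.0, 28.0]), (np.int64(156), [27.7, 31.5, 35.1], [21.0, 24.0, 29.0])]
0.14 [(np.int64(44), [-35.9, -31.9, -28.7], [21.0, 24.0, 28.0]), (np.int64(39), [27.6, 30.7, 34.8], [20.0, 25.0, 29.0])]
mouth min L [np.float64(-46.5), np.float64(-62.3)]
```

View pics/w6.png

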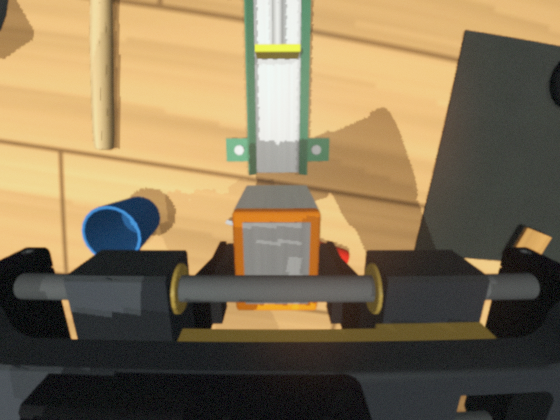

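Emit:
{"op": "drive_tool", "data": {"deltas": [[0,0,0,0.012,0,0.01,1],[0,0,0,0.035,0,0.03,1],[0,0,0,0.055,0,0.05,1],[0,0,0,0.067,0,0.075,1],[0,0,0,0.067,0,0.095,1],[0,0,0,0.067,0,0.11,1],[0,0,0,0.067,0,0.118,1],[0,0,0,0.067,0,0.12,1],[0,0,0,0.067,0,0.12,1],[0,0,0,0.067,0,0.12,1]]}}

```text
time: 14.95
ee_pos: [0.4992, 0.2236, 0.1012]
eef_rot: [0.997, 0.079, 0.001, -0.0]
ft_force: [0.8, 0.2, -7.4]
width: 0.0491
```

Run:
```python
from fit import *
s,im,d=look("w7.png",["orange_tin_mid"])
fit("w7.png",s,np.array([.502,.2234]),9)
```

```text
14.95 [0.4992 0.2236 0.1012] [-1.8e+02 -1.0e-01  9.0e+00] 0.049067525778065335 [ 0.8  0.2 -7.4]
orange_tin_mid 0.75 [276. 235.] [[0.468, 0.202, 0.052], [0.517, 0.226, 0.121], [0.533, 0.251, 0.123]] (490, array([530.2, 229.3]), array([ 0.8, 48.9]), 9.3)
-0.06 [0, 0]
-0.04 [(np.int64(74), [-49.9, -45.0, -42.7], [5.0, 5.0, 6.0]), (np.int64(40), [44.9, 47.2, 49.9], [5.0, 6.0, 7.0])]
-0.02 [(np.int64(89), [-49.9, -46.0, -43.0], [4.0, 5.0, 6.0]), (np.int64(45), [30.7, 47.1, 49.7], [5.0, 6.0, 175.0])]
0.0 [(np.int64(92), [-37.0, -34.3, -29.8], [23.0, 27.0, 115.0]), (np.int64(71), [30.3, 30.8, 48.0], [115.0, 190.0, 236.0])]
0.02 [(np.int64(269), [-44.7, -33.3, -28.6], [21.0, 25.0, 225.0]), (np.int64(1201), [16.2, 32.5, 48.3], [28.0, 231.0, 237.0])]
0.04 [(np.int64(178), [-36.5, -32.6, -28.7], [20.0, 24.0, 28.0]), (np.int64(219), [27.4, 31.2, 35.1], [22.0, 25.0, 29.0])]
0.06 [(np.int64(286), [-36.7, -32.6, -28.7], [21.0, 25.0, 28.0]), (np.int64(266), [27.5, 31.3, 35.2], [22.0, 25.0, 29.0])]
0.08 [(np.int64(281), [-36.8, -32.8, -28.6], [22.0, 26.0, 29.0]), (np.int64(282), [27.5, 31.4, 35.4], [22.0, 25.0, 29.0])]
0.1 [(np.int64(326), [-36.9, -32.5, -28.5], [21.0, 25.0, 29.0]), (np.int64(318), [27.0, 31.2, 35.2], [21.0, 25.0, 29.0])]
0.12 [(np.int64(365), [-37.0, -32.5, -28.1], [21.0, 25.0, 29.0]), (np.int64(350), [27.3, 31.4, 35.7], [21.0, 25.0, 29.0])]
0.14 [(np.int64(377), [-36.9, -32.5, -28.2], [20.0, 25.0, 29.0]), (np.int64(374), [27.0, 31.2, 35.6], [20.0, 25.0, 29.0])]
mouth min L [np.float64(11.9), np.float64(8.3)]
```

View pics/w7.png

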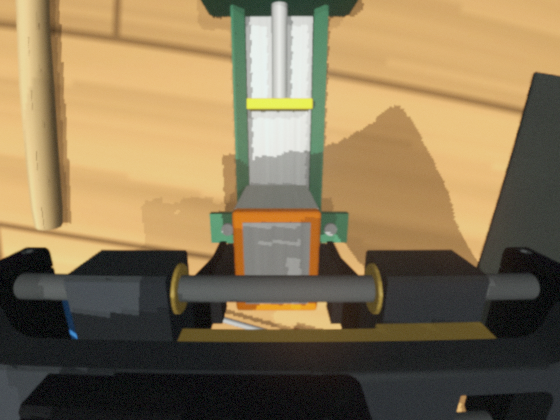

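Emit:
{"op": "drive_tool", "data": {"deltas": [[0,0,0,0,0.0015,0.006,1],[0,0,0,0,0.0015,0.012,1],[0,0,0,0,0.0015,0.018,1],[0,0,0,0,0.0015,0.024,1],[0,0,0,0,0.0015,0.028,1],[0,0,0,0,0.0015,0.031,1],[0,0,0,0,0.0015,0.033,1],[0,0,0,0,0.0015,0.034,1],[0,0,0,0,0.0015,0.034,1]]}}

```text
time: 15.95
ee_pos: [0.4989, 0.2219, 0.0661]
eef_rot: [0.997, 0.079, 0.0, 0.0]
ft_force: [-0.6, -0.3, -8.1]
width: 0.0496
```

Emit:
{"op": "drive_tool", "data": {"deltas": [[0,0,0,0,0,0.0005,1],[0,0,0,0,0,0.001,1],[0,0,0,0,0,0.0015,1],[0,0,0,0,0,0.002,1],[0,0,0,0,0,0.002,1],[0,0,0,0,0,0.002,1]]}}

```text
time: 16.55
ee_pos: [0.4989, 0.2218, 0.0641]
eef_rot: [0.997, 0.079, 0.0, 0.0]
ft_force: [0.7, 1.3, -6.9]
width: 0.0488
```

Emit:
{"op": "drive_tool", "data": {"deltas": [[0,0,0,0,0,0.0005,1],[0,0,0,0,0,0.001,1],[0,0,0,0,0,0.0015,1],[0,0,0,0,0,0.0015,1],[0,0,0,0,0,0.0015,1]]}}

```text
time: 17.05
ee_pos: [0.4992, 0.222, 0.0637]
eef_rot: [0.997, 0.079, 0.0, 0.0]
ft_force: [-3.7, -3.0, 5.0]
width: 0.0491
```

Emit:
{"op": "drive_tool", "data": {"deltas": [[0,0,0,0,0,-0.001,1],[0,0,0,0,0,-0.001,1],[0,0,0,0.003,0,-0.001,1],[0,0,0,0.008,0,-0.001,1],[0,0,0,0.013,0,-0.001,1],[0,0,0,0.018,0,-0.001,1],[0,0,0,0.023,0,-0.001,1],[0,0,0,0.028,0,-0.001,1],[0,0,0,0.033,0,-0.001,1],[0,0,0,0.038,0,-0.001,1],[0,0,0,0.041,0,-0.001,1],[0,0,0,0.041,0,-0.001,1]]}}

```text
time: 18.25
ee_pos: [0.5406, 0.2291, 0.0654]
eef_rot: [0.997, 0.079, 0.001, -0.0]
ft_force: [-3.3, -1.8, 11.3]
width: 0.049
```

Emit:
{"op": "drive_tool", "data": {"deltas": [[0,0,0,0,0,-0.0005,1],[0,0,0,0,0,-0.001,1],[0,0,0,0,0,-0.001,1],[0,0,0,0,0,-0.001,1]]}}

```text
time: 18.65
ee_pos: [0.5398, 0.2289, 0.0656]
eef_rot: [0.997, 0.079, 0.0, -0.0]
ft_force: [-3.0, 0.3, 7.0]
width: 0.0493
```

Run:
```python
from fit import *
s,im,d=look("w8.png",["orange_tin_mid"]);print(s["torque"])
fit("w8.png",s,np.array([.502,.2234]),9)
im=cv2.imread("pics/w8.png");h=cv2.cvtColor(im,cv2.COLOR_BGR2HSV)
o=(h[...,0]>8)&(h[...,0]<16)&(h[...,1]>200);P=cloud("wrist",o,d,s);P=P[(P[:,2]>.06)&(P[:,2]<.11)]
A=np.c_[P[:,:2]-P[:,:2].mean(0),np.ones(len(P))];print(len(P),np.linalg.lstsq(A,P[:,2],rcond=None)[0], P.mean(0))
```

```text
18.65 [0.5398 0.2289 0.0656] [-1.8e+02 -1.0e-01  9.0e+00] 0.04927157279909969 [-3.   0.3  7. ]
orange_tin_mid 0.64 [282. 262.] [[0.508, 0.205, 0.075], [0.543, 0.229, 0.087], [0.564, 0.254, 0.102]] (4458, array([549.4, 230.9]), array([29.9, 49.5]), 9.5)
[-0.05754343  1.07076597 -0.04865761]
-0.06 [0, 0]
-0.04 [0, 0]
-0.02 [0, 0]
0.0 [0, 0]
0.02 [(np.int64(69), [-36.8, -35.3, -33.9], [25.0, 28.0, 29.0]), (np.int64(22), [29.5, 34.5, 34.9], [27.0, 28.0, 142.0])]
0.04 [(np.int64(251), [-36.6, -33.3, -28.6], [20.0, 25.0, 28.0]), (np.int64(215), [27.0, 30.4, 35.0], [22.0, 27.0, 162.0])]
0.06 [(np.int64(372), [-37.0, -32.5, -21.6], [20.0, 25.0, 188.0]), (np.int64(1314), [16.4, 31.6, 47.7], [24.0, 195.0, 201.0])]
0.08 [(np.int64(325), [-36.8, -33.0, -28.9], [21.0, 25.0, 28.0]), (np.int64(337), [27.3, 31.3, 35.2], [21.0, 26.0, 29.0])]
0.1 [(np.int64(407), [-36.7, -32.4, -28.4], [20.0, 25.0, 28.0]), (np.int64(393), [27.0, 31.2, 35.3], [21.0, 25.0, 28.0])]
0.12 [(np.int64(445), [-37.0, -32.5, -28.1], [21.0, 25.0, 28.0]), (np.int64(431), [27.0, 31.2, 35.5], [21.0, 25.0, 28.0])]
0.14 [(np.int64(479), [-37.0, -32.5, -28.1], [21.0, 25.0, 29.0]), (np.int64(479), [26.8, 31.1, 35.4], [20.0, 25.0, 29.0])]
mouth min L [np.float64(33.7), np.float64(43.3)]
1149 [-0.48100975 -0.08643226  0.08624105] [0.54082138 0.23515804 0.08624105]
```

View pics/w8.png

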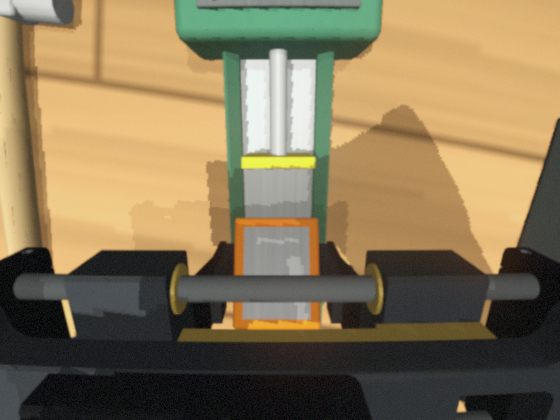

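Emit:
{"op": "drive_tool", "data": {"deltas": [[0,0,0,0,0,-0.004,1],[0,0,0,0,0,-0.008,1],[0,3,0,0,0,-0.01,1],[0,8,0,0,0,-0.01,1],[0,13,0,0,0,-0.01,1],[0,18,0,0,0,-0.01,1],[0,23,0,0,0,-0.01,1],[0,26,0,0,0,-0.01,1],[0,26,0,0,0,-0.01,1],[0,26,0,0,0,-0.01,1]]}}

```text
time: 19.75
ee_pos: [0.5392, 0.228, 0.0746]
eef_rot: [0.972, 0.077, 0.223, -0.017]
ft_force: [1.1, 0.1, -7.5]
width: 0.0493
```

```bash
cat > tilt.py <<'E'
from h import *
def tilt(n,name="wrist"):
    s,im,d=look(n,[],name)
    h=cv2.cvtColor(cv2.imread("pics/"+n),cv2.COLOR_BGR2HSV)
    for q in outline_of("orange_tin_mid",name)[:1]:
        P=cloud(name,q["pixels"],d,s)
        a=np.radians(9);L=(P[:,0]-.502)*np.cos(a)+(P[:,1]-.2234)*np.sin(a);W=-(P[:,0]-.502)*np.sin(a)+(P[:,1]-.2234)*np.cos(a)
        k=(P[:,2]>np.percentile(P[:,2],97)-.02);L,W,Z=L[k],W[k],P[k,2]
        for _ in range(4):
            A=np.c_[L-L.mean(),W-W.mean(),np.ones(len(L))];c=np.linalg.lstsq(A,Z,rcond=None)[0];r=abs(A@c-Z)<.003;L,W,Z=L[r],W[r],Z[r]
        print(name,q["score"],len(Z),"slope L,W deg",np.degrees(np.arctan(c[:2])).round(1),"z",c[2],"L",np.percentile(L,[1,99]).round(4),"W",np.percentile(W,[1,99]).round(4))
E
python3 - <<'E'
from tilt import *
tilt("w9.png");tilt("sd9.png","side");tilt("sc9.png","scene")
E
```

```text
19.75 [0.5392 0.228  0.0746] [180.  -25.9   9.1] 0.049343920282309044 [ 1.1  0.1 -7.5]
wrist 0.91 6865 slope L,W deg [ 1.5 -0.5] z 0.09390675362140669 L [-0.0079  0.0537] W [-0.0244  0.0233]
19.85 [0.54   0.2283 0.0749] [-180.   -25.9    9. ] 0.04966679280555298 [ 1.3 -0.2 -7.2]
side 0.96 30 slope L,W deg [ 6.7 -2.5] z 0.09205071165866692 L [-0.0079  0.0546] W [-0.0358 -0.0212]
19.95 [0.54   0.2284 0.0748] [-180.  -26.    9.] 0.04931449841407997 [-0.   0.8 -7.6]
scene 0.7 211 slope L,W deg [-2.2 -1.4] z 0.09662922579554156 L [-0.0039  0.0561] W [-0.0273  0.023 ]
```

Emit:
{"op": "drive_tool", "data": {"deltas": [[0,-1.2,0,-0.0009,0,0.0018,1],[0,-1.2,0,-0.0018,0,0.0036,1],[0,-1.2,0,-0.0024,0,0.005,1],[0,-1.2,0,-0.0028,0,0.0058,1],[0,-1.2,0,-0.003,0,0.0063,1],[0,-1.2,0,-0.003,0,0.0063,1]]}}

```text
time: 20.65
ee_pos: [0.5394, 0.2282, 0.0676]
eef_rot: [0.974, 0.077, 0.214, -0.017]
ft_force: [1.0, -0.7, -7.4]
width: 0.0497
```

Emit:
{"op": "drive_tool", "data": {"deltas": [[0,0,0,-0.0001,0,0.0003,1],[0,0,0,-0.0003,0,0.0006,1],[0,0,0,-0.0004,0,0.0009,1],[0,0,0,-0.0004,0,0.0009,1]]}}

```text
time: 21.05
ee_pos: [0.5395, 0.2283, 0.0667]
eef_rot: [0.974, 0.077, 0.214, -0.017]
ft_force: [-0.5, 0.4, -6.8]
width: 0.0493
```

Emit:
{"op": "drive_tool", "data": {"deltas": [[0,0,0,-0.0002,0,0.0004,1],[0,0,0,-0.0004,0,0.0009,1],[0,0,0,-0.0004,0,0.0009,1]]}}

```text
time: 21.35
ee_pos: [0.5394, 0.2283, 0.0656]
eef_rot: [0.974, 0.077, 0.214, -0.017]
ft_force: [0.0, -0.2, -7.3]
width: 0.0491
```

Run:
```python
from tilt import *
tilt("w10.png")
```

```text
21.35 [0.5394 0.2283 0.0656] [180.  -24.8   9. ] 0.049093884324218115 [ 0.  -0.2 -7.3]
wrist 0.97 6142 slope L,W deg [-0.3 -0.2] z 0.08531208972249393 L [-0.0059  0.0549] W [-0.0245  0.0232]
```

Emit:
{"op": "drive_tool", "data": {"deltas": [[0,0,0,-0.0002,0,0.0004,1],[0,0,0,-0.0004,0,0.0009,1],[0,0,0,-0.0004,0,0.0009,1]]}}

```text
time: 21.75
ee_pos: [0.5396, 0.2283, 0.0647]
eef_rot: [0.974, 0.077, 0.214, -0.017]
ft_force: [0.5, -0.4, -6.7]
width: 0.0492
```

Emit:
{"op": "drive_tool", "data": {"deltas": [[0,0,0,-0.0002,0,0.0004,1],[0,0,0,-0.0004,0,0.0009,1],[0,0,0,-0.0004,0,0.0009,1]]}}

```text
time: 22.05
ee_pos: [0.5401, 0.2284, 0.0644]
eef_rot: [0.974, 0.077, 0.215, -0.017]
ft_force: [-2.3, -2.8, 1.9]
width: 0.0492
```

Emit:
{"op": "drive_tool", "data": {"deltas": [[0,0,0,0.0002,0,-0.0004,1],[0,0,0,0.0002,0,-0.0004,-1],[0,0,0,0.0002,0,-0.0004,-1],[0,0,0,0.0002,0,-0.0004,-1],[0,0,0,0.0002,0,-0.0004,-1],[0,0,0,0.008,0,-0.018,-1],[0,0,0,0.019,0,-0.041,-1],[0,-6,0,0.034,0,-0.073,-1],[0,-13,0,0.038,0,-0.082,-1],[0,-20,0,0.038,0,-0.082,-1],[0,-24.8,0,0.038,0,-0.082,-1],[0,-24.8,0,0.038,0,-0.082,-1]]}}

```text
time: 23.25
ee_pos: [0.5412, 0.228, 0.1532]
eef_rot: [0.997, 0.078, -0.001, -0.001]
ft_force: [-0.5, -0.5, 0.0]
width: 0.0867
```

Run:
```python
from tilt import *
tilt("w11.png")
a=np.radians(9)
L=-.040;print("behind");to(.502+L*np.cos(a)-0*np.sin(a),.2234+L*np.sin(a)-.0007,.12,9)
```

```text
23.25 [0.5412 0.228  0.1532] [-1.799e+02  1.000e-01  8.900e+00] 0.08665870063043796 [-0.5 -0.5  0. ]
wrist 0.84 3591 slope L,W deg [-0.3 -0. ] z 0.08389147871333813 L [-0.0052  0.0558] W [-0.025   0.0229]
behind
turn [-0.04 -0.05  0.06] shift [-0.078   0.0001  0.0334]
```

View pics/w11.png

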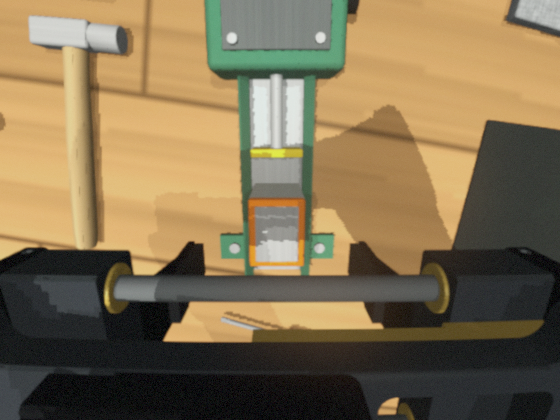

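Emit:
{"op": "drive_tool", "data": {"deltas": [[0,0,0,-0.015,0,0,1],[0,0,0,-0.045,0,0,1],[0,0,0,-0.07,0,0.01,1],[0,0,0,-0.078,0,0.03,1],[0,0,0,-0.078,0,0.06,1],[0,0,0,-0.078,0,0.085,1],[0,0,0,-0.078,0,0.1,1],[0,0,0,-0.078,0,0.103,1],[0,0,0,-0.078,0,0.103,1],[0,0,0,-0.078,0,0.103,1]], "squeeze": 20}}

```text
time: 24.35
ee_pos: [0.4633, 0.2165, 0.0523]
eef_rot: [0.997, 0.079, 0.001, -0.0]
ft_force: [1.1, -0.4, 0.4]
width: 0.0151
```

Emit:
{"op": "drive_tool", "data": {"deltas": [[0,0,0,0,0,0.003,1],[0,0,0,0.004,0,0.003,1],[0,0,0,0.01,0,0.003,1],[0,0,0,0.016,0,0.003,1],[0,0,0,0.019,0,0.003,1],[0,0,0,0.022,0,0.003,1],[0,0,0,0.025,0,0.003,1],[0,0,0,0.028,0,0.003,1],[0,0,0,0.031,0,0.003,1],[0,0,0,0.034,0,0.003,1],[0,0,0,0.034,0,0.003,1]]}}

```text
time: 25.45
ee_pos: [0.4949, 0.2216, 0.0478]
eef_rot: [0.997, 0.079, -0.001, 0.0]
ft_force: [-5.4, -0.5, 2.6]
width: 0.0003
```

Run:
```python
from tilt import *
tilt("w12.png")
```

```text
25.45 [0.4949 0.2216 0.0478] [180.    0.2   9.1] 0.0003080822992018555 [-5.4 -0.5  2.6]
wrist 0.98 12347 slope L,W deg [-0.5 -0. ] z 0.0839445677589921 L [0.0075 0.0681] W [-0.0249  0.0236]
```

View pics/w12.png

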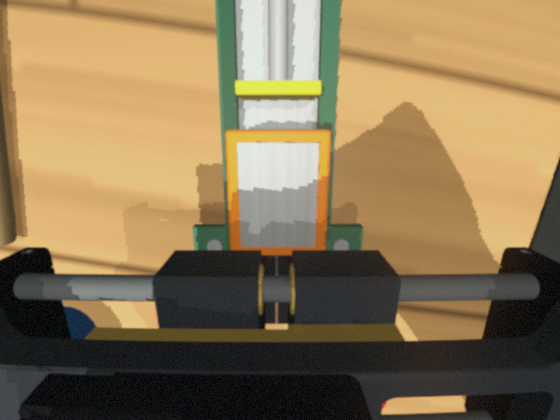

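Emit:
{"op": "drive_tool", "data": {"deltas": [[0,0,0,0.003,0,0,1],[0,0,0,0.006,0,0,1],[0,0,0,0.009,0,0,1],[0,0,0,0.012,0,0,1],[0,0,0,0.014,0,0,1],[0,0,0,0.016,0,0,1],[0,0,0,0.018,0,0,1],[0,0,0,0.02,0,0,1],[0,0,0,0.022,0,0,1],[0,0,0,0.024,0,0,1],[0,0,0,0.026,0,0,1],[0,0,0,0.028,0,0,1]]}}

```text
time: 26.75
ee_pos: [0.5202, 0.2256, 0.0477]
eef_rot: [0.997, 0.079, -0.004, 0.001]
ft_force: [-17.5, -5.4, 14.3]
width: 0.0004
```

Emit:
{"op": "drive_tool", "data": {"deltas": [[0,0,0,0.002,0,0,1],[0,0,0,0.004,0,0,1],[0,0,0,0.006,0,0,1],[0,0,0,0.008,0,0,1],[0,0,0,0.008,0,0,1]]}}

```text
time: 27.25
ee_pos: [0.5285, 0.2269, 0.0477]
eef_rot: [0.997, 0.079, -0.003, 0.001]
ft_force: [-15.5, -4.5, 12.1]
width: 0.0004
```

Run:
```python
from tilt import *
tilt("w13.png")
```

```text
27.25 [0.5285 0.2269 0.0477] [179.9   0.4   9.1] 0.00041436976416097857 [-15.5  -4.5  12.1]
wrist 0.68 12307 slope L,W deg [-0.7  0. ] z 0.0840586158733732 L [0.0419 0.1022] W [-0.0248  0.0235]
```

Emit:
{"op": "drive_tool", "data": {"deltas": [[0,0,0,0.0015,0,-0.0003,1],[0,0,0,0.003,0,-0.0006,1],[0,0,0,0.0045,0,-0.001,1],[0,0,0,0.006,0,-0.001,1]]}}

```text
time: 27.75
ee_pos: [0.5347, 0.2278, 0.0483]
eef_rot: [0.997, 0.079, -0.003, 0.001]
ft_force: [-11.9, -2.6, 6.6]
width: 0.0005
```

Emit:
{"op": "drive_tool", "data": {"deltas": [[0,0,0,0.0015,0,-0.0002,1],[0,0,0,0.003,0,-0.0004,1],[0,0,0,0.0045,0,-0.0005,1],[0,0,0,0.006,0,-0.0005,1]]}}

```text
time: 28.15
ee_pos: [0.5407, 0.2288, 0.0486]
eef_rot: [0.997, 0.079, -0.003, 0.001]
ft_force: [-11.5, -2.1, 5.4]
width: 0.0001
```

Emit:
{"op": "drive_tool", "data": {"deltas": [[0,0,0,0.001,0,0,1],[0,0,0,0.002,0,0,1],[0,0,0,0.003,0,0,1],[0,0,0,0.004,0,0,1]]}}

```text
time: 28.55
ee_pos: [0.5447, 0.2294, 0.0486]
eef_rot: [0.997, 0.079, -0.003, 0.001]
ft_force: [-10.4, -1.7, 4.4]
width: 0.0004
```

Emit:
{"op": "drive_tool", "data": {"deltas": [[0,0,0,0.0007,0,0,1],[0,0,0,0.0014,0,0,1],[0,0,0,0.002,0,0,1]]}}

```text
time: 28.85
ee_pos: [0.5467, 0.2297, 0.0486]
eef_rot: [0.997, 0.079, -0.003, 0.001]
ft_force: [-10.8, -3.0, 5.4]
width: 0.0004
```

Emit:
{"op": "drive_tool", "data": {"deltas": [[0,0,0,0.0007,0,0,1],[0,0,0,0.0014,0,0,1],[0,0,0,0.002,0,0,1]]}}

```text
time: 29.15
ee_pos: [0.5487, 0.23, 0.0487]
eef_rot: [0.997, 0.079, -0.003, 0.001]
ft_force: [-10.4, -1.5, 3.9]
width: 0.0007
```

Emit:
{"op": "drive_tool", "data": {"deltas": [[0,0,0,0.0007,0,0,1],[0,0,0,0.0014,0,0,1],[0,0,0,0.002,0,0,1]]}}

```text
time: 29.45
ee_pos: [0.5506, 0.2304, 0.0487]
eef_rot: [0.997, 0.079, -0.003, 0.001]
ft_force: [-11.1, -2.5, 4.0]
width: 0.0003
```

Emit:
{"op": "drive_tool", "data": {"deltas": [[0,0,0,0.0007,0,0,1],[0,0,0,0.0014,0,0,1],[0,0,0,0.002,0,0,1]]}}

```text
time: 29.75
ee_pos: [0.5525, 0.2307, 0.0486]
eef_rot: [0.997, 0.079, -0.003, 0.001]
ft_force: [-13.2, -1.8, 6.0]
width: 0.0006
```

Emit:
{"op": "drive_tool", "data": {"deltas": [[0,0,0,0.0005,0,0,1],[0,0,0,0.001,0,0,1],[0,0,0,0.001,0,0,1]]}}

```text
time: 30.05
ee_pos: [0.5525, 0.2307, 0.0486]
eef_rot: [0.997, 0.079, -0.004, 0.001]
ft_force: [-16.8, -4.4, 8.8]
width: 0.0005
```

Emit:
{"op": "drive_tool", "data": {"deltas": [[0,0,0,0.0004,0,0,1],[0,0,0,0.0008,0,0,1],[0,0,0,0.0008,0,0,1]]}}

```text
time: 30.35
ee_pos: [0.5525, 0.2307, 0.0486]
eef_rot: [0.997, 0.08, -0.005, 0.001]
ft_force: [-20.0, -5.8, 11.7]
width: 0.0004
```

Run:
```python
from tilt import *
tilt("w14.png")
```

```text
30.35 [0.5525 0.2307 0.0486] [179.9   0.5   9.1] 0.00044420927937476745 [-20.   -5.8  11.7]
wrist 0.63 12309 slope L,W deg [-1.5 -0.1] z 0.08436974797326231 L [0.0662 0.1267] W [-0.0246  0.0237]
```

Emit:
{"op": "drive_tool", "data": {"deltas": [[0,0,0,-0.001,0,0,1],[0,0,0,-0.002,0,0,1],[0,0,0,-0.003,0,0,1],[0,0,0,-0.005,0,0,1],[0,0,0,-0.012,0,0,1],[0,0,0,-0.025,0,0,1],[0,0,0,-0.04,0,-0.005,1],[0,0,0,-0.05,0,-0.03,1],[0,0,0,-0.06,0,-0.07,1],[0,0,0,-0.06,0,-0.11,1],[0,0,0,-0.06,0,-0.14,1],[0,0,0,-0.06,0,-0.14,1]]}}

```text
time: 31.65
ee_pos: [0.5, 0.2229, 0.1945]
eef_rot: [0.997, 0.079, 0.004, -0.001]
ft_force: [0.2, 0.5, 0.1]
width: 0.0004
```

Run:
```python
from tilt import *
tilt("w15.png")
look("sc15.png",["blue_tin_mid","orange_tin_mid","polish","heel"],"scene")
```

```text
31.65 [0.5    0.2229 0.1945] [-179.9   -0.5    9. ] 0.00035477214388287176 [0.2 0.5 0.1]
wrist 0.71 280 slope L,W deg [ 44.9 -14.4] z 0.01187837474683075 L [0.205  0.2187] W [-0.3226 -0.2582]
31.75 [0.4983 0.2216 0.1901] [ 1.8e+02 -1.0e-01  9.0e+00] 0.000379493944675052 [ 0.7 -0.2 -0.7]
blue_tin_mid 0.86 [206. 160.] [[0.477, -0.282, 0.011], [0.525, -0.245, 0.063], [0.546, -0.228, 0.088]] (238, array([ 509.4, -259.5]), array([68.2, 53. ]), 15.4)
orange_tin_mid 0.69 [309. 254.] [[0.567, 0.211, 0.024], [0.606, 0.243, 0.084], [0.629, 0.263, 0.089]] (458, array([595.4, 234.9]), array([64.7, 51.3]), 8.8)
polish 0.64 [194. 202.] [[0.605, -0.177, 0.01], [0.639, -0.141, 0.029], [0.665, -0.117, 0.034]] 0
heel 0.7 [249. 166.] [[0.387, -0.184, 0.01], [0.41, -0.157, 0.022], [0.433, -0.141, 0.026]] 0
```

View pics/w15.png

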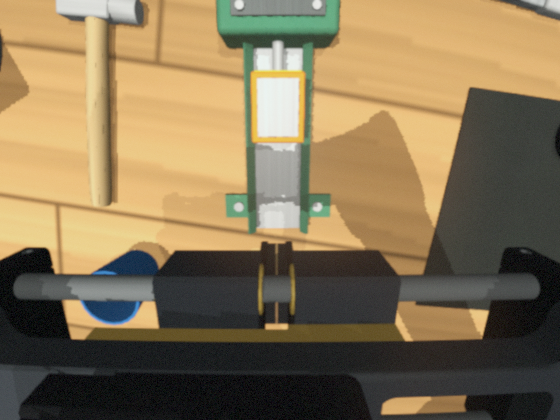

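```bash
python3 -c "
from bench import *
print(close_job())"
```

```text
the job is handed in; nothing more can be done
None
```

The orange tin is in the chute with the plate pushed home, and the blue tin is back upright on the mat. I handed the job in at about 32 s of the 72 s allowed.

- **Weighing:** I lifted the blue tin first (about 2.8 N) and set it back down, then lifted the orange one (about 7 N). Orange is the heavier.
- **Setting in:** I lowered the orange tin into the chute slowly, in small steps.
- **First slide went wrong:** While I slid it with the fingers still gripping, the tin pitched forward about 26° before it reached the plate. I lifted it slightly, levelled it, set it down again and let go. I then pushed it from behind with closed fingers.
- **Plate home:** Sliding took about 11 N late in the push. At the end the tin stopped moving, and the wrist force rose from 13 to 17 to 21 N over 1.8 mm of further commanded travel. I read that as the stop. 21 N was the highest reading at the end of a move, but I did not sample the force in between.

**Last checks:**
- The orange tin sits in the chute at about (0.595, 0.235), aligned with it. It leaned about 1.5° while pressed against the stop. After I backed off, it looked upright in the picture, but the tilt fit on that last view latched onto something else, so I have no measured tilt.
- The blue tin, polish tin and heel blank measure where they started. I did not re-measure the other bystanders.
- The gripper is clear of everything, at about 0.19 m height.

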